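Load the test cassette into the reader

ROBOT

A 7-joint arm with a two-finger parallel gripper is mounted at the origin on the work surface. World frame = base frame: x ahead of the robot, y to its left, z up, the work surface at z = 0. Lengths are in mm, angles in rad, forces in N, time in s.
With the tool pointing down it reaches from about 400 to 900 mm from the base axis. Payload 5.6 kg.
Tool frame: the origin (TCP) lies on the front face of the gripper's body, between the roots of the fingers; the fingertips stand 88 mm ahead of it and the grasp point (between the pads) lies 69 mm ahead of it; z points along the fingers, y is the line along which they close (so a half turn about z gives the same grasp; the last joint's range is limited). The gripper opens to 92 mm and grips with 3 to 60 N. Pads are 20 mm wide; open, the fingers measure 128 mm over their backs; the gripper's body (75 mm by 189 mm) begins 69 mm behind the grasp point.
Start: joints at [1.284, 0.468, -0.012, 1.603, 0.006, 1.071, -0.056], TCP at [156.865, -630.792, 302.692] pointing down, gripper open.
Joint ranges: [-2.53, 2.53], [-0.31, 2.02], [-1.57, 1.55], [0.28, 2.44], [-1.29, 4.43], [0.15, 1.84], [-2.92, 2.92]. Speed limits (rad/s): [2.57, 2.57, 3.14, 3.14, 3.14, 3.14, 3.14].

INTERFACE

Orientations are given as a unit quaternion [w, x, y, z].
In Python, from station import * gives the robot as it stands.
- The arm moves only by the tool carry_out, never from a script. Its arguments are lists of equal length, an entry for each row: "jaw": the opening, from 0 (shut) to 1 (fully open); "delta_pos": the shift along the tool's x, y, z in mm, a list of three; "rotation": the turn, a rotation vector about the tool's x, y, z in degrees, a list of three. In form: {"jaw": [jaw, ...], "delta_pos": [[x, y, z], ...], "rotation": [[wx, wy, wz], ...]}. A call has 1 to 10 rows; each row is the pose to reach, as a shift and turn from the pose commanded when the call began, along the tool's axes at that moment; what a row does not reach only later rows make up. A row lasts 1/12 s, in which the tool goes at most 41.7 mm and 7.16 degrees, less where a joint would pass 70% of its speed; a pose out of reach is approached as far as the arm can. A call with a gripper value outside its range is refused whole. The fingers move at their own pace and stop on an object; the grip force is fixed at half the most. Time passes only in rows, so rows that repeat a pose let the fingers close. It gives the time, the measured TCP pose, the force, the opening and the grip force at its end, in the units of the state.
- get_state(): the state, without advancing time (a new reading comes with each control period).
- capture(name): name is "scene" or "top" or "wrist"; returns the picture (384x512x3 uint8, red, green, blue); there is no depth.
- get_calibration(name): a dict with "camera_matrix" (3x3 intrinsics, pixels), "rvec" (rotation vector, rad) and "tvec" (3), from world to camera coordinates, as OpenCV has them; the wrist camera has in their place "mount" (4x4, takes a point from camera to tool coordinates, whose origin is the TCP and whose axes are the flange's). Camera axes: x right, y down, z forward; pixel columns grow to the right and rows downward; lengths in mm; the calibration is good to about 2 mm. A picture is of the moment at which its call begins: read the wrist's pose just before it. get_calibration takes no time and is no camera call.
- close_job(): hands the job in; it is judged then, once.
The state is a dict: "time_s": time; "joints": joint angles; "joint_vel": joint speeds; "joint_torque": joint torques, N m; "tool_pos": TCP position; "ee_rot": TCP orientation; "wrist_force": force on the tool from outside, world axes, zero at the start; "ft_torque": the same for the moment, N m; "width": opening from 0.0 (shut) to 1.0 (fully open); "finger_force": force on a finger pad.
Only numpy, scipy, OpenCV 4.12 (cv2) and the standard library are available. Lean on these libraries where they do the work, as an engineer would, in place of code of your own. Each camera call takes 0.05 s, during which the arm holds its last target. There are 200 camera calls.

TASK

Load the purple test cassette into the reader. First take the orange-lidded specimen cup off the reader's deck, where it blocks the sliding cover, and stand it upright in the steel tray next to the other cup; then slide the cover fully open, press the purple cassette flush into the recess and slide the cover fully shut again. Keep the cup upright all the time, and leave the other cup and the amber cassette where they are.

Things in the scene. Friction and masses are not known exactly. Their poses are not given: they have to be found in the camera images.
- reader: Fixed white cassette reader, 200 mm (its x) by 270 mm (its y), flat deck 60 mm above the table. Origin: centre of its underside, on the table. On the deck: a recess, two rails along y (6 mm wide, 4 mm tall, at x = -90 and +50 mm) and a grey display strip 16 mm tall at x = 64 to 98 mm. The cover slides between the rails.
- recess (a point): Centre of the recess's mouth, level with the deck, at reader x = -20, y = -55 mm. The recess is 43 mm (reader x) by 64 mm (reader y), 22 mm deep, flat floor: 1.5 to 2 mm to spare on each side of the cassette, whose top ends flush with the deck.
- roller_axis (a point): Centre of a smooth spring roller, 20 mm in diameter, in the middle of the recess's +x wall, 11 mm below the deck. It stands 4 mm into the recess and yields under 3 to 6 N. It grips the cassette, which therefore does not drop home by its weight but must be pushed down firmly (10 to 15 N is enough).
- cover (a joint): Sliding cover, metres: 0 = fully shut over the recess, 0.11 = fully open (towards the reader's +y), recess clear. Starts shut or up to 20 mm open; stays where left; friction about 1.5 N. Blue plate 130 mm (x) by 100 mm (y), 4 mm thick, underside 3 mm above the deck; a cassette standing proud blocks it. Fully open it covers the deck from reader y = 5 to 105 mm.
- knob (a point): Centre of the top face of the cover's yellow round knob, 22 mm in diameter and 24 mm tall above the plate; top 91 mm above the table. The knob is at the cover's centre: reader x = -20 mm, y = -55 mm + the cover's joint value.
- cup: Closed specimen cup with an orange lid, about 90 g, 62 mm tall; white body 44 to 49 mm in diameter, lid 54 mm in diameter over the upper 16 mm (46 to 62 mm above its base). Origin: centre of its underside; z up. It starts standing on the reader's deck in the cover's way, at about y = +75 mm in the reader's frame.
- tray: Steel tray, fixed to the table, 130 mm (its x) by 170 mm (its y), walls 5 mm thick and 22 mm tall, floor 5 mm thick. Origin: centre of its underside, on the table. It may lie to the left or to the right of the reader. The other cup stands in its -y half; the +y half is free (a good place is x = 0, y = +40 mm).
- other_cup: A cup of the same shape and size with a white lid, standing in the tray's -y half. Leave it alone. Origin: centre of its underside.
- pad: Black rubber pad fixed to the table, 120 mm (its x) by 170 mm (its y), 12 mm thick, on the other side of the reader from the tray; the two cassettes lie on it side by side along its y. Origin: centre of its underside.
- purple_cassette: Test cassette, a flat block 40 mm (its x) by 60 mm (its y) by 22 mm tall, about 80 g, white below, purple top with three white wells. Origin: centre of its underside; z up. It may lie at either end of the pad. It fits the recess with its y along the reader's y, either way round.
- amber_cassette: The same block with an amber top; the wrong one, leave it alone. Origin: centre of its underside. It lies about 80 mm from the purple one along the pad's y.

How it is judged:
By the outcome, as a careful person would: the job done as asked, in the order asked, and still so for the second after the job is handed in, with the robot touching nothing.
It also fails if it takes over 72 s, if anything falls off the work surface, if the arm or the gripper's body presses on something with over 40 N, if the wrist force passes 120 N, or if a joint passes its speed limit or range.

## Working session

There is one attempt and no reset: what is moved stays moved. The work goes in short steps, Python scripts to look and compute and a tool call to move; the robot and the scene stay as the last step left them, time stands still between calls to the robot, and variables do not carry over. Pictures are saved under pics/ and viewed, at most 10 in all, crops included, and the job is handed in when it is done.

Besides the shell and the picture viewer there is one more tool, called after "Emit:" as a command line: name --argument value ..., lists and objects as JSON in quotes. carry_out: Moves the arm, as the interface text tells. Its arguments: {"type":"object","properties":{"jaw":{"type":"array"},"delta_pos":{"type":"array"},"rotation":{"type":"array"}},"required":["jaw","delta_pos","rotation"]}

```bash
mkdir -p pics; ls; python3 - <<'E'
from station import *
import cv2,numpy as np
for n in ("scene","top"):
    im=capture(n); cv2.imwrite(f"pics/{n}0.png",im[:,:,::-1]); c=get_calibration(n); print(n,c)
print(get_calibration("wrist")); print(get_state())
a=cv2.imread("pics/top0.png"); cv2.imwrite("pics/top0b.png",cv2.resize(a,(800,600),interpolation=cv2.INTER_CUBIC))
E
```

```text
pics
scene {'camera_matrix': array([[391.56619655,   0.        , 257.99873924],
       [  0.        , 391.56619655, 191.60984139],
       [  0.        ,   0.        ,   1.        ]]), 'rvec': array([ 1.32673438,  2.40893073, -0.74992433]), 'tvec': array([ 270.98115566, -322.28857511, 1420.91863903])}
top {'camera_matrix': array([[360.6408273 ,   0.        , 248.7847448 ],
       [  0.        , 360.6408273 , 200.16158648],
       [  0.        ,   0.        ,   1.        ]]), 'rvec': array([ 1.9754216 , -2.25369227,  0.23771035]), 'tvec': array([ 54.08591575, 530.84515926, 940.59420646])}
{'camera_matrix': array([[345.03481582,   0.        , 257.02500826],
       [  0.        , 345.03481582, 194.21261011],
       [  0.        ,   0.        ,   1.        ]]), 'mount': array([[ 4.17704829e-04, -9.64666371e-01, -2.63474132e-01,
         7.45893984e+01],
       [ 9.99999887e-01,  3.42978886e-04,  3.29613323e-04,
        -1.90441809e-01],
       [-2.27600824e-04, -2.63474240e-01,  9.64666405e-01,
        -8.26897991e+01],
       [ 0.00000000e+00,  0.00000000e+00,  0.00000000e+00,
         1.00000000e+00]])}
{'time_s': 0.1, 'joints': array([ 1.28401292,  0.46829922, -0.01156675,  1.6035011 ,  0.00601568,
        1.07140692, -0.05631283]), 'joint_vel': array([ 0.00035906, -0.00222497,  0.00048033, -0.00119604, -0.0006419 ,
       -0.00030241,  0.00026555]), 'joint_torque': array([ 6.90783090e-04, -5.21646595e+01, -1.26195900e-02, -2.44366300e+01,
       -5.67809644e-02,  1.41439194e-02,  9.68659879e-05]), 'tool_pos': array([ 156.72516972, -630.43724567,  301.84152661]), 'ee_rot': array([-7.72648217e-04,  9.92586297e-01,  1.21539372e-01, -1.67404609e-04]), 'wrist_force': array([-0.05217468, -0.2971181 ,  0.09259891]), 'ft_torque': array([ 0.06007143, -0.0669453 , -0.0120524 ]), 'finger_force': 0.0, 'width': 0.9976105612105033}
```

View pics/top0b.png

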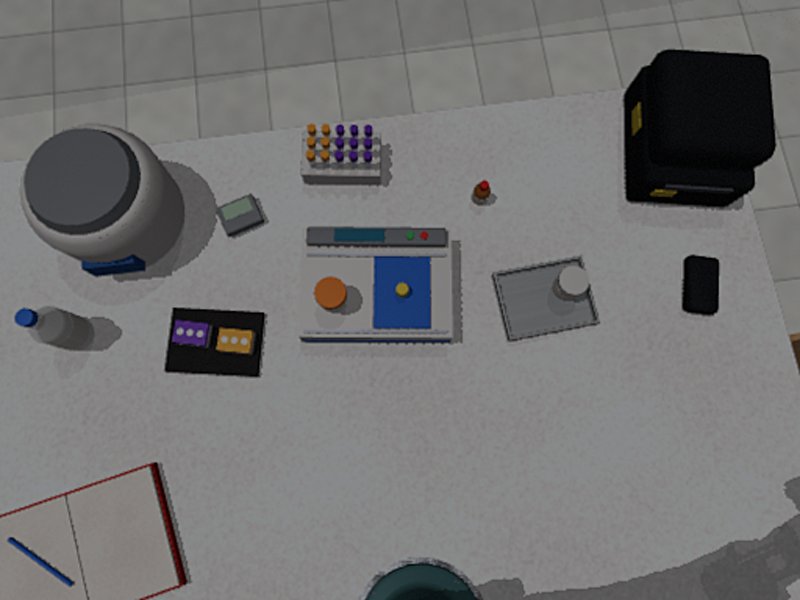

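View pics/scene0.png

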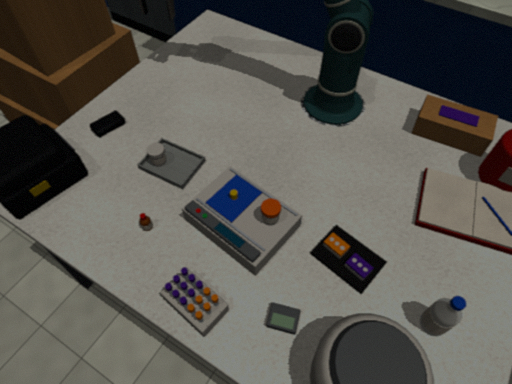

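The top view shows the reader in the middle with +y to the left. The cup is at about (331,293) and the knob at (403,289). Purple is at the far left of the pad, (191,333), amber at (235,341), and the tray is on the right, its free half on the left.

```bash
cat > h.py <<'E'
from station import *
import cv2,numpy as np
from scipy.spatial.transform import Rotation as R
def R_wxyz(q): return R.from_quat(np.r_[q[1:],q[0]])
def shot(name):
    s=get_state(); c=get_calibration(name); K=c["camera_matrix"]; im=capture(name)[:,:,::-1].copy()
    if name=="wrist":
        T=np.eye(4); T[:3,:3]=R_wxyz(s["ee_rot"]).as_matrix(); T[:3,3]=s["tool_pos"]; T=T@c["mount"]
    else:
        T=np.eye(4); T[:3,:3]=cv2.Rodrigues(c["rvec"])[0]; T[:3,3]=c["tvec"]; T=np.linalg.inv(T)
    return im,K,T
def world(uv,z,K,T):
    uv=np.atleast_2d(np.float64(uv)); d=np.c_[(uv-K[:2,2])/[K[0,0],K[1,1]],np.ones(len(uv))]@T[:3,:3].T
    o=T[:3,3]; return o+d*((z-o[2])/d[:,2])[:,None]
def proj(P,K,T):
    P=np.atleast_2d(P); c=(P-T[:3,3])@T[:3,:3]; return (c/c[:,2:])[:,:2]*[K[0,0],K[1,1]]+K[:2,2]
RANGE={"orange":((4,150,80),(14,255,255)),"yellow":((22,130,90),(34,255,255)),"blue":((108,150,70),(122,255,255)),
"purple":((128,100,50),(145,255,255)),"amber":((13,150,80),(21,255,255))}
def blobs(im,col,amin=30):
    m=cv2.inRange(cv2.cvtColor(im,cv2.COLOR_BGR2HSV),*map(np.array,RANGE[col]))
    m=cv2.morphologyEx(m,cv2.MORPH_CLOSE,np.ones((5,5)))
    cs=[c for c in cv2.findContours(m,cv2.RETR_EXTERNAL,cv2.CHAIN_APPROX_NONE)[0] if cv2.contourArea(c)>amin]
    return sorted(cs,key=cv2.contourArea,reverse=True)
def rect(c,z,K,T):
    w=world(c[:,0,:],z,K,T)[:,:2].astype(np.float32); return cv2.minAreaRect(w)
E
python3 - <<'E'
from h import *
for n in("top","scene"):
    im,K,T=shot(n); print(n)
    for col,z in (("orange",122),("yellow",91),("blue",67),("purple",34),("amber",34)):
        for c in blobs(im,col,20)[:4]:
            (x,y),s,a=rect(c,z,K,T)
            if 350<x<800 and -400<y<400: print(col,round(x),round(y),np.round(s),round(a,1),cv2.contourArea(c))
    if n=="top":
        # reader bottom? display strip, deck corners, pad, tray (px in 800x600 view)
        q=np.array
        print("strip",world(q([[307,228],[446,228],[446,246],[307,246]])/1.5625,76,K,T)[:,:2].round())
        print("pad",world(q([[172,309],[265,313],[261,376],[165,373]])/1.5625,12,K,T)[:,:2].round())
        print("tray",world(q([[493,274],[584,257],[599,322],[509,340]])/1.5625,22,K,T)[:,:2].round())
        print("oc",world(q([[573,280]])/1.5625,67,K,T)[:,:2].round())
E
```

```text
top
orange 568 77 [49. 51.] 83.4 282.0
yellow 566 -42 [16. 19.] 82.3 32.5
blue 567 -42 [ 95. 128.] 81.6 1523.5
purple 550 342 [62. 42.] 76.7 291.5
amber 525 264 [61. 41.] 76.8 289.0
amber 591 88 [46. 55.] 73.4 176.5
strip [[ 702.  109.]
 [ 669. -137.]
 [ 636. -132.]
 [ 668.  113.]]
pad [[602. 379.]
 [572. 209.]
 [457. 226.]
 [485. 397.]]
tray [[ 588. -218.]
 [ 598. -393.]
 [ 473. -395.]
 [ 462. -226.]]
oc [[ 547. -347.]]
scene
orange 571 79 [50. 51.] 82.1 239.0
orange 574 272 [52. 25.] 81.8 87.5
yellow 568 -44 [13. 17.] 32.4 21.0
blue 568 -43 [ 96. 128.] 82.0 1228.0
purple 551 341 [59. 40.] 75.8 297.0
amber 527 264 [59. 40.] 77.1 269.0
```

```bash
cat >> h.py <<'E'
def plan(x,y,z,psi):
    "tool-frame shift and turn to TCP xyz, tool x at yaw psi (deg), pointing down"
    s=get_state(); r=R_wxyz(s["ee_rot"]); a=np.radians(psi); c,n=np.cos(a),np.sin(a)
    t=R.from_matrix([[c,n,0],[n,-c,0],[0,0,-1]])
    print("at",s["tool_pos"].round(1),"yaw",round(float(np.degrees(np.arctan2(r.as_matrix()[1,0],r.as_matrix()[0,0]))),2),"F",s["wrist_force"].round(1),"w",round(s["width"],3),"t",s["time_s"])
    print("shift",r.inv().apply(np.array([x,y,z])-s["tool_pos"]).round(1),"turn",(r.inv()*t).as_rotvec(degrees=True).round(2))
E
python3 -c "
from h import *
plan(585,0,300,82)"
```

```text
at [ 156.8 -630.5  302.1] yaw 13.96 F [ 0.6  0.3 -0.2] w 0.997 t 0.2
shift [ 567.7 -508.6    2.6] turn [-6.000e-02 -3.000e-02 -6.804e+01]
```

Emit:
carry_out --jaw '[1, 1, 1, 1, 1, 1, 1, 1, 1, 1]' --delta_pos '[[568, -509, 2], [568, -509, 2], [568, -509, 2], [568, -509, 2], [568, -509, 2], [568, -509, 2], [568, -509, 2], [568, -509, 2], [568, -509, 2], [568, -509, 2]]' --rotation '[[0, 0, -68], [0, 0, -68], [0, 0, -68], [0, 0, -68], [0, 0, -68], [0, 0, -68], [0, 0, -68], [0, 0, -68], [0, 0, -68], [0, 0, -68]]'

```text
time_s: 1.03
tool_pos: [391.5, -284.3, 301.8]
ee_rot: [0.0, 0.753, 0.658, -0.0]
wrist_force: [1.1, -0.6, 0.3]
width: 1.003
finger_force: 0.0
```

```bash
python3 -c "
from h import *
plan(585,0,300,82)"
```

```text
at [ 391.5 -284.3  301.8] yaw 82.27 F [ 1.1 -0.6  0.3] w 1.003 t 1.0333
shift [307.7 153.5   1.6] turn [0.01 0.03 0.27]
```

Emit:
carry_out --jaw '[1, 1, 1, 1, 1, 1, 1, 1, 1, 1]' --delta_pos '[[308, 153, 2], [308, 153, 2], [308, 153, 2], [308, 153, 2], [308, 153, 2], [308, 153, 2], [308, 153, 2], [308, 153, 2], [308, 153, 2], [308, 153, 2]]' --rotation '[[0, 0, 0], [0, 0, 0], [0, 0, 0], [0, 0, 0], [0, 0, 0], [0, 0, 0], [0, 0, 0], [0, 0, 0], [0, 0, 0], [0, 0, 0]]'

```text
time_s: 1.87
tool_pos: [586.4, 1.8, 299.3]
ee_rot: [-0.001, 0.753, 0.658, 0.001]
wrist_force: [0.4, -0.2, 0.7]
width: 0.998
finger_force: 0.0
```

```bash
python3 - <<'E'
from h import *
plan(585,0,300,82)
im,K,T=shot("wrist"); cv2.imwrite("pics/w1.png",im)
for col,z in (("orange",122),("yellow",91),("blue",67)):
    for c in blobs(im,col,60)[:4]:
        (x,y),s,a=rect(c,z,K,T); print(col,round(x,1),round(y,1),np.round(s),round(a,1),cv2.boundingRect(c))
E
```

```text
at [586.4   1.8 299.3] yaw 82.33 F [ 0.4 -0.2  0.7] w 0.998 t 1.8667
shift [-2.  -1.2 -0.7] turn [-0.01 -0.14  0.33]
orange 568.7 77.9 [51. 52.] 82.4 (183, 65, 72, 74)
yellow 567.2 -42.2 [20. 20.] 82.4 (231, 228, 23, 22)
blue 567.0 -42.9 [ 97. 129.] 82.4 (175, 181, 137, 95)
```

View pics/w1.png

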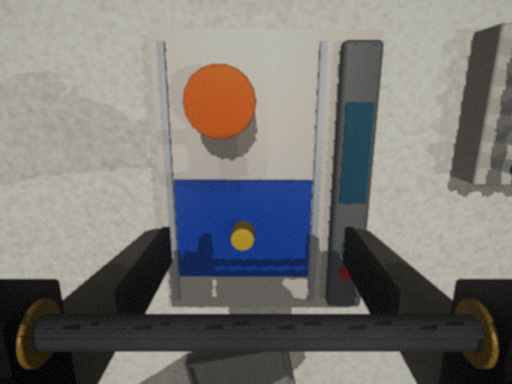

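The wrist view shows the orange lid at (219,101), the knob at (242,239) and the strip from (339..382, 41) down to about (329..358, 305). The deck's ends are at rows 30 and 305.

```bash
python3 - <<'E'
from h import *
import sys
im=cv2.imread("pics/w1.png"); s=get_state(); _,K,T=shot("wrist")
print("strip",world([[340,41],[382,41],[358,305],[329,305]],76,K,T)[:,:2].round(1).tolist())
print("deck",world([[250,29],[250,306]],60,K,T)[:,:2].round(1).tolist())
print("rails",world([[157,42],[162,42],[319,42],[327,42],[310,290]],64,K,T)[:,:2].round(1).tolist())
g=cv2.cvtColor(im,cv2.COLOR_BGR2GRAY); print(g[20:50,260].tolist(), g[270:320,250].tolist())
E
```

```text
strip [[669.5, 109.7], [703.6, 105.0], [669.4, -138.2], [640.5, -134.3]]
deck [[597.9, 131.6], [559.7, -135.0]]
rails [[517.9, 131.6], [522.1, 131.1], [654.6, 112.8], [661.4, 111.9], [624.2, -122.2]]
[181, 177, 177, 173, 176, 173, 176, 180, 182, 178, 176, 182, 181, 178, 176, 181, 179, 182, 179, 180, 181, 180, 182, 181, 183, 181, 180, 184, 179, 188] [46, 41, 35, 34, 36, 40, 68, 91, 94, 95, 96, 94, 95, 97, 93, 96, 98, 94, 93, 91, 92, 96, 93, 96, 96, 97, 92, 99, 91, 95, 97, 94, 96, 91, 95, 96, 94, 98, 98, 100, 103, 106, 107, 83, 54, 32, 26, 36, 34, 32]
```

```bash
python3 -c "
from h import *
plan(569,78,182,82)"
```

```text
at [585.1  -2.9 299. ] yaw 81.99 F [-0.1 -0.3 -0. ] w 1.0 t 1.9667
shift [ 78. -27. 117.] turn [-0.07  0.05 -0.01]
```

Emit:
carry_out --jaw '[1, 1, 1, 1, 1, 1, 1, 1, 1, 1]' --delta_pos '[[39, -14, 10], [78, -27, 30], [78, -27, 60], [78, -27, 90], [78, -27, 117], [78, -27, 117], [78, -27, 117], [78, -27, 117], [78, -27, 117], [78, -27, 117]]' --rotation '[[0, 0, 0], [0, 0, 0], [0, 0, 0], [0, 0, 0], [0, 0, 0], [0, 0, 0], [0, 0, 0], [0, 0, 0], [0, 0, 0], [0, 0, 0]]'

```text
time_s: 2.8
tool_pos: [570.6, 78.1, 184.5]
ee_rot: [0.001, 0.755, 0.655, 0.001]
wrist_force: [-0.1, -0.2, -0.4]
width: 1.004
finger_force: 0.0
```

Emit:
carry_out --jaw '[0.4, 0.4, 0.4, 0.4, 0.4, 0.4, 0.4, 0.4]' --delta_pos '[[0, 0, 0], [0, 0, 0], [0, 0, 0], [0, 0, 0], [0, 0, 0], [0, 0, 0], [0, 0, 0], [0, 0, 0]]' --rotation '[[0, 0, 0], [0, 0, 0], [0, 0, 0], [0, 0, 0], [0, 0, 0], [0, 0, 0], [0, 0, 0], [0, 0, 0]]'

```text
time_s: 3.47
tool_pos: [569.5, 78.6, 182.5]
ee_rot: [-0.0, 0.755, 0.656, -0.0]
wrist_force: [-0.6, -0.6, 0.1]
width: 0.579
finger_force: 30.0
```

```bash
python3 -c "
from h import *
plan(528,-268,252,93.5)"
```

```text
at [569.5  78.6 182.5] yaw 81.97 F [-0.6 -0.6  0.1] w 0.579 t 3.4667
shift [-349.     7.3  -69.5] turn [ -0.02   0.   -11.53]
```

Emit:
carry_out --jaw '[0.4, 0.4, 0.4, 0.4, 0.4, 0.4, 0.4, 0.4, 0.4, 0.4]' --delta_pos '[[0, 0, -10], [0, 0, -28], [0, 0, -48], [-10, 0, -65], [-28, 1, -70], [-56, 1, -70], [-86, 2, -70], [-116, 3, -70], [-146, 3, -70], [-176, 4, -70]]' --rotation '[[0, 0, 0], [0, 0, 0], [0, 0, 0], [0, 0, 0], [0, 0, -1], [0, 0, -2], [0, 0, -3], [0, 0, -4], [0, 0, -5], [0, 0, -6]]'

```text
time_s: 4.3
tool_pos: [548.6, -97.6, 253.3]
ee_rot: [0.0, 0.719, 0.695, 0.0]
wrist_force: [0.6, -0.6, -0.9]
width: 0.576
finger_force: 30.0
```

```bash
python3 -c "
from h import *
plan(528,-268,200,93.5)"
```

```text
at [548.6 -97.6 253.3] yaw 88.03 F [ 0.6 -0.6 -0.9] w 0.576 t 4.3
shift [-171.   -14.7   53.3] turn [ 0.02  0.02 -5.47]
```

Emit:
carry_out --jaw '[0.4, 0.4, 0.4, 0.4, 0.4, 0.4, 0.4, 0.4, 0.4, 0.4]' --delta_pos '[[-30, -3, 0], [-60, -5, 0], [-90, -8, 3], [-120, -10, 10], [-148, -13, 25], [-165, -14, 42], [-171, -15, 53], [-171, -15, 53], [-171, -15, 53], [-171, -15, 53]]' --rotation '[[0, 0, -1], [0, 0, -2], [0, 0, -3], [0, 0, -4], [0, 0, -5], [0, 0, -5.5], [0, 0, -5.5], [0, 0, -5.5], [0, 0, -5.5], [0, 0, -5.5]]'

```text
time_s: 5.13
tool_pos: [528.9, -264.6, 200.6]
ee_rot: [0.0, 0.684, 0.729, 0.001]
wrist_force: [-0.1, 0.2, -0.5]
width: 0.58
finger_force: 30.0
```

```bash
python3 - <<'E'
from h import *
plan(528,-268,128.5,93.5)
im,K,T=shot("wrist"); cv2.imwrite("pics/w2.png",im)
print(proj([[528,-268,5],[530,-308,5]],K,T).round())
E
```

```text
at [ 528.9 -264.6  200.6] yaw 93.61 F [-0.1  0.2 -0.5] w 0.58 t 5.1333
shift [-3.3 -1.3 72.1] turn [ 0.08 -0.03  0.11]
[[255. 196.]
 [254. 241.]]
```

View pics/w2.png

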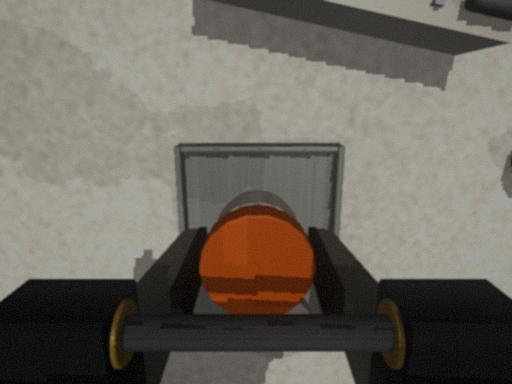

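The cup is held upright, centred between the tray's side walls (columns 180–342), and the tray's free end is at row 150. I can lower it here.

Emit:
carry_out --jaw '[0.4, 0.4, 0.4, 0.4, 0.4, 0.4, 0.4, 0.4, 0.4, 0.4]' --delta_pos '[[-1, -1, 15], [-2, -1, 30], [-3, -1, 45], [-3, -1, 55], [-3, -1, 62], [-3, -1, 67], [-3, -1, 70], [-3, -1, 71.5], [-3, -1, 72.5], [-3, -1, 72.5]]' --rotation '[[0, 0, 0], [0, 0, 0], [0, 0, 0], [0, 0, 0], [0, 0, 0], [0, 0, 0], [0, 0, 0], [0, 0, 0], [0, 0, 0], [0, 0, 0]]'

```text
time_s: 6.02
tool_pos: [527.4, -269.8, 127.6]
ee_rot: [0.0, 0.685, 0.728, 0.0]
wrist_force: [0.5, -0.7, -0.9]
width: 0.581
finger_force: 30.0
```

Emit:
carry_out --jaw '[0.4, 0.4, 0.4]' --delta_pos '[[0, 0, 0.5], [0, 0, 0.5], [0, 0, 0.5]]' --rotation '[[0, 0, 0], [0, 0, 0], [0, 0, 0]]'

```text
time_s: 6.27
tool_pos: [527.4, -269.9, 127.4]
ee_rot: [0.001, 0.685, 0.728, 0.0]
wrist_force: [-1.4, 1.0, 6.6]
width: 0.582
finger_force: 30.0
```

Emit:
carry_out --jaw '[0.7, 0.8, 0.9, 0.95, 0.95, 0.95, 0.95, 0.95, 0.95, 0.95]' --delta_pos '[[0, 0, 0], [0, 0, 0], [0, 0, 0], [0, 0, 0], [0, 0, 0], [0, 0, -10], [0, 0, -30], [0, 0, -60], [0, 0, -90], [0, 0, -120]]' --rotation '[[0, 0, 0], [0, 0, 0], [0, 0, 0], [0, 0, 0], [0, 0, 0], [0, 0, 0], [0, 0, 0], [0, 0, 0], [0, 0, 0], [0, 0, 0]]'

```text
time_s: 7.1
tool_pos: [527.0, -269.4, 248.4]
ee_rot: [-0.0, 0.685, 0.728, 0.0]
wrist_force: [0.6, -0.2, -0.5]
width: 0.954
finger_force: 0.0
```

```bash
python3 - <<'E'
from h import *
im,K,T=shot("wrist"); 
for c in blobs(im,"orange",60)[:1]: print(rect(c,67,K,T))
plan(567,-60,225,82)
E
```

```text
((527.5435180664062, -269.657958984375), (52.47370910644531, 53.48808288574219), 30.290393829345703)
at [ 529.8 -270.2  254.8] yaw 93.49 F [ 2.2 -1.   2.9] w 0.952 t 7.15
shift [207.7  49.7  29.2] turn [ 0.51  0.24 11.49]
```

Emit:
carry_out --jaw '[0.9, 0.8, 0.7, 0.6, 0.6, 0.6, 0.6, 0.6, 0.6, 0.6]' --delta_pos '[[35, 9, 0], [70, 17, 0], [105, 26, 5], [140, 35, 10], [175, 44, 15], [207, 52, 22], [207, 52, 22], [207, 52, 22], [207, 52, 22], [207, 52, 22]]' --rotation '[[0, 0, 2], [0, 0, 4], [0, 0, 6], [0, 0, 8], [0, 0, 10], [0, 0, 11.5], [0, 0, 11.5], [0, 0, 11.5], [0, 0, 11.5], [0, 0, 11.5]]'

```text
time_s: 7.98
tool_pos: [566.5, -61.6, 224.8]
ee_rot: [0.0, 0.756, 0.655, -0.0]
wrist_force: [-0.2, 0.1, -0.8]
width: 0.603
finger_force: 0.0
```

```bash
python3 - <<'E'
from h import *
im,K,T=shot("wrist")
for col,z in (("yellow",91),("blue",67)):
    for c in blobs(im,col,60)[:1]:
        (x,y),s,a=rect(c,z,K,T); print(col,round(x,1),round(y,1),np.round(s),round(a,1),cv2.boundingRect(c)); p=(x,y) if col=="yellow" else p
plan(*p,158.5,82)
E
```

```text
yellow 567.0 -41.2 [20. 24.] 9.0 (238, 168, 32, 37)
blue 567.0 -42.8 [ 98. 129.] 81.9 (158, 110, 191, 135)
at [566.4 -61.8 224.8] yaw 81.82 F [-0.   0.1 -0.5] w 0.598 t 8.0333
shift [20.4 -2.4 66.3] turn [ 0.02  0.04 -0.18]
```

Emit:
carry_out --jaw '[0.6, 0.6, 0.6, 0.6, 0.1, 0.1, 0.1, 0.1, 0.1, 0.1]' --delta_pos '[[19, -2, 20], [19, -2, 45], [19, -2, 65], [19, -2, 65], [19, -2, 65], [19, -2, 65], [19, -2, 65], [19, -2, 65], [19, -2, 65], [19, -2, 65]]' --rotation '[[0, 0, 0], [0, 0, 0], [0, 0, 0], [0, 0, 0], [0, 0, 0], [0, 0, 0], [0, 0, 0], [0, 0, 0], [0, 0, 0], [0, 0, 0]]'

```text
time_s: 8.87
tool_pos: [567.0, -41.0, 160.3]
ee_rot: [0.0, 0.755, 0.656, -0.0]
wrist_force: [-2.6, 0.0, 4.3]
width: 0.232
finger_force: 30.0
```

Emit:
carry_out --jaw '[0.1, 0.1, 0.1, 0.1, 0.1]' --delta_pos '[[0, 0, 0], [0, 0, 0], [5, 0, 0], [15, 0, 0], [25, 0, 0]]' --rotation '[[0, 0, 0], [0, 0, 0], [0, 0, 0], [0, 0, 0], [0, 0, 0]]'

```text
time_s: 9.28
tool_pos: [570.4, -16.9, 160.3]
ee_rot: [0.0, 0.755, 0.655, -0.001]
wrist_force: [-2.7, -2.0, 6.1]
width: 0.227
finger_force: 30.0
```

Emit:
carry_out --jaw '[0.1, 0.1, 0.1, 0.1, 0.1, 0.1, 0.1, 0.1]' --delta_pos '[[10, 0, 0], [20, 0, 0], [30, 0, 0], [40, 0, 0], [50, 0, 0], [57, 0, 0], [62, 0, 0], [64, 0, 0]]' --rotation '[[0, 0, 0], [0, 0, 0], [0, 0, 0], [0, 0, 0], [0, 0, 0], [0, 0, 0], [0, 0, 0], [0, 0, 0]]'

```text
time_s: 9.95
tool_pos: [579.4, 48.1, 160.3]
ee_rot: [0.0, 0.755, 0.656, -0.0]
wrist_force: [-3.0, -0.1, 7.0]
width: 0.229
finger_force: 30.0
```

Emit:
carry_out --jaw '[0.1, 0.1, 0.1, 0.1]' --delta_pos '[[3, 0, 0], [6, 0, 0], [8, 0, 0], [8, 0, 0]]' --rotation '[[0, 0, 0], [0, 0, 0], [0, 0, 0], [0, 0, 0]]'

```text
time_s: 10.28
tool_pos: [580.4, 55.7, 160.3]
ee_rot: [-0.0, 0.755, 0.656, -0.0]
wrist_force: [-3.3, 0.4, 5.7]
width: 0.227
finger_force: 30.0
```

Emit:
carry_out --jaw '[0.1, 0.1, 0.1, 0.1]' --delta_pos '[[2, 0, 0], [4, 0, 0], [4, 0, 0], [4, 0, 0]]' --rotation '[[0, 0, 0], [0, 0, 0], [0, 0, 0], [0, 0, 0]]'

```text
time_s: 10.62
tool_pos: [580.9, 59.1, 160.3]
ee_rot: [0.0, 0.755, 0.656, -0.001]
wrist_force: [-3.4, -1.3, 7.2]
width: 0.229
finger_force: 30.0
```

Emit:
carry_out --jaw '[0.1, 0.1, 0.1, 0.1]' --delta_pos '[[2, 0, 0], [3, 0, 0], [3, 0, 0], [3, 0, 0]]' --rotation '[[0, 0, 0], [0, 0, 0], [0, 0, 0], [0, 0, 0]]'

```text
time_s: 10.95
tool_pos: [581.1, 59.6, 160.3]
ee_rot: [0.001, 0.755, 0.655, -0.002]
wrist_force: [-5.5, -6.2, 9.8]
width: 0.228
finger_force: 30.0
```

Emit:
carry_out --jaw '[0.5, 0.6, 0.6, 0.6, 0.6, 0.8, 1, 1, 1, 1]' --delta_pos '[[-2, 0, 0], [-2, 0, 0], [-2, 0, 0], [-2, 0, -20], [-2, 0, -50], [-40, 0, -70], [-80, 0, -90], [-110, 0, -90], [-110, 0, -90], [-110, 0, -90]]' --rotation '[[0, 0, 0], [0, 0, 0], [0, 0, 0], [0, 0, 0], [0, 0, 0], [0, 0, 0], [0, 0, 0], [0, 0, 0], [0, 0, 0], [0, 0, 0]]'

```text
time_s: 11.78
tool_pos: [566.3, -49.0, 249.7]
ee_rot: [0.0, 0.756, 0.654, 0.0]
wrist_force: [-0.6, 0.6, -0.0]
width: 0.931
finger_force: 0.0
```

Emit:
carry_out --jaw '[1, 1]' --delta_pos '[[0, 0, 0], [0, 0, 0]]' --rotation '[[0, 0, 0], [0, 0, 0]]'

```text
time_s: 11.95
tool_pos: [566.3, -44.9, 249.2]
ee_rot: [-0.001, 0.754, 0.657, 0.0]
wrist_force: [-0.1, 1.0, 0.5]
width: 1.001
finger_force: 0.0
```

```bash
python3 - <<'E'
from h import *
im,K,T=shot("wrist"); np.savez("w3",K=K,T=T); cv2.imwrite("pics/w3.png",im)
plan(550,342,250,77)
print(get_state()["wrist_force"])
for col,z in (("yellow",91),("blue",67)):
    for c in blobs(im,col,60)[:1]:
        (x,y),s,a=rect(c,z,K,T); print(col,round(x,1),round(y,1),np.round(s),round(a,1),cv2.boundingRect(c))
r=np.array([566,-49.3,60]);yx=np.array([.137,.9905,0]);xx=np.array([.9905,-.137,0])
print(proj([r+21.5*i*xx+32*j*yx for i,j in((-1,1),(1,1),(1,-1),(-1,-1))],K,T).round(1))
crop=im[100:384,90:420]; cv2.imwrite("pics/w3c.png",cv2.resize(crop,None,fx=2,fy=2))
E
```

```text
at [566.4 -44.8 249.2] yaw 82.13 F [ 0.5  0.2 -0.2] w 0.999 t 12.0
shift [380.9 -69.2  -0.4] turn [-0.04 -0.06  5.13]
[ 0.48450561  0.15604094 -0.19401096]
yellow 580.7 56.5 [20. 20.] 82.1 (242, 39, 31, 34)
blue 580.1 51.4 [ 88. 129.] 82.1 (164, 0, 187, 130)
[[230.  161.1]
 [284.  161.1]
 [282.4 236.1]
 [231.6 236.1]]
```

View pics/w3c.png

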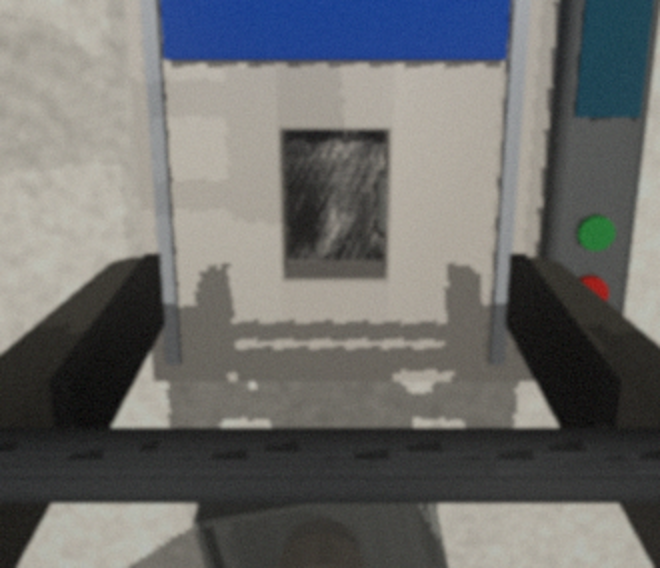

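The recess is clear and dark, at crop (282..388, 129..278), so full-picture columns 231–284 and rows 164–239. That is about 3 px lower than predicted. The cover is fully open.

```bash
python3 - <<'E'
from h import *
d=np.load("w3.npz");K,T=d["K"],d["T"]; im=cv2.imread("pics/w3.png"); g=cv2.GaussianBlur(cv2.cvtColor(im,cv2.COLOR_BGR2GRAY),(3,3),0).astype(float)
c=g[175:220,215:300].mean(0); r=g[150:255,240:275].mean(1)
print(c[8:26].round().tolist(),c[58:80].round().tolist()); print(r[5:25].round().tolist(),r[75:98].round().tolist())
print(world([[257.6,201.75]],60,K,T))
_,K,T=shot("top")
print(world(np.array([[180,240],[165,270],[140,275],[185,200]])/1.5625,60,K,T).round())
plan(550.5,341.5+7,255,77)
E
```

```text
[164.0, 164.0, 164.0, 164.0, 163.0, 160.0, 149.0, 127.0, 99.0, 76.0, 61.0, 52.0, 47.0, 45.0, 46.0, 46.0, 47.0, 47.0] [76.0, 80.0, 84.0, 85.0, 83.0, 81.0, 83.0, 88.0, 91.0, 96.0, 110.0, 132.0, 154.0, 168.0, 173.0, 174.0, 173.0, 173.0, 173.0, 173.0, 173.0, 173.0]
[162.0, 162.0, 161.0, 161.0, 161.0, 161.0, 161.0, 158.0, 144.0, 115.0, 77.0, 50.0, 42.0, 45.0, 52.0, 65.0, 78.0, 87.0, 92.0, 93.0] [70.0, 68.0, 66.0, 67.0, 73.0, 81.0, 86.0, 86.0, 86.0, 86.0, 86.0, 86.0, 89.0, 101.0, 122.0, 144.0, 157.0, 162.0, 164.0, 165.0, 164.0, 164.0, 164.0]
[[566.25625027 -51.06012689  60.        ]]
[[715. 340.  60.]
 [662. 370.  60.]
 [659. 415.  60.]
 [791. 327.  60.]]
at [566.3 -45.  249.2] yaw 82.12 F [ 0.1 -0.6  0.1] w 1.002 t 12.05
shift [387.6 -69.6  -5.5] turn [-0.04 -0.04  5.12]
```

Emit:
carry_out --jaw '[1, 1, 1, 1, 1, 1, 1, 1, 1, 1]' --delta_pos '[[38, -7, -5], [77, -14, -5], [116, -21, -5], [155, -28, -5], [194, -35, -5], [232, -42, -5], [271, -49, -5], [310, -56, -5], [349, -63, -5], [387, -70, -5]]' --rotation '[[0, 0, 0], [0, 0, 0], [0, 0, 1], [0, 0, 2], [0, 0, 3], [0, 0, 4], [0, 0, 5], [0, 0, 5], [0, 0, 5], [0, 0, 5]]'

```text
time_s: 12.88
tool_pos: [549.9, 349.5, 254.2]
ee_rot: [-0.0, 0.782, 0.623, -0.0]
wrist_force: [0.8, -0.1, 0.5]
width: 1.0
finger_force: 0.0
```

Emit:
carry_out --jaw '[1, 1, 1, 1, 1]' --delta_pos '[[0, 0, 15], [0, 0, 32], [0, 0, 32], [0, 0, 32], [0, 0, 32]]' --rotation '[[0, 0, 0], [0, 0, 0], [0, 0, 0], [0, 0, 0], [0, 0, 0]]'

```text
time_s: 13.3
tool_pos: [551.2, 346.5, 223.0]
ee_rot: [-0.0, 0.783, 0.622, 0.0]
wrist_force: [-0.3, 0.7, -0.0]
width: 1.0
finger_force: 0.0
```

```bash
python3 - <<'E'
from h import *
im,K,T=shot("wrist"); np.savez("w4",K=K,T=T); cv2.imwrite("pics/w4.png",im)
for col,z in (("purple",34),("amber",34)):
    for c in blobs(im,col,60)[:1]:
        (x,y),s,a=rect(c,z,K,T); print(col,round(x,1),round(y,1),np.round(s,1),round(a,1),cv2.boundingRect(c))
plan(550.5,341.5,115,77)
d=np.load("w3.npz");print(world([[230.8,201],[284,201],[257.4,164.3],[257.4,239.1]],60,d["K"],d["T"]))
E
```

```text
purple 550.1 341.6 [61.7 41.5] 75.2 (231, 163, 53, 73)
amber 526.5 268.4 [57.8 40.2] 77.0 (226, 254, 47, 60)
at [551.5 346.4 223.5] yaw 76.95 F [-0.1 -0.2  0.5] w 1.002 t 13.35
shift [-5.100e+00  1.000e-01  1.085e+02] turn [ 0.05 -0.05 -0.05]
[[544.53696494 -47.41496026  60.        ]
 [587.82280643 -53.38762166  60.        ]
 [570.35062901 -20.16837279  60.        ]
 [561.58802522 -83.70662953  60.        ]]
```

View pics/w4.png

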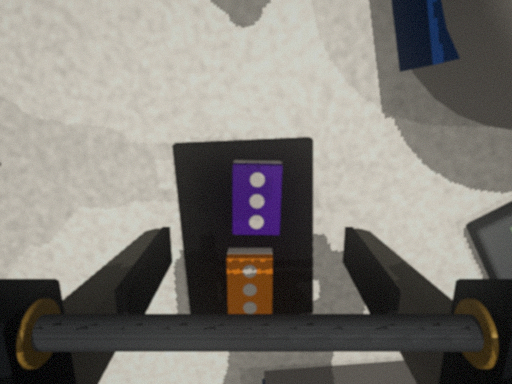

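The purple cassette is at rows 163–235, columns 231–282, with the wells in a line tilted about 2° from the tool. Amber is below it and the surroundings are clear.

```bash
python3 - <<'E'
from h import *
im=cv2.imread("pics/w4.png");d=np.load("w4.npz");K,T=d["K"],d["T"]
b=blobs(im,"purple",60)[0]; m=np.zeros(im.shape[:2],np.uint8); x,y,w,h=cv2.boundingRect(b)
g=cv2.GaussianBlur(im[:,:,0],(3,3),0).astype(float); print(g[150:175,236:250].mean(1).round().tolist(),g[225:245,236:246].mean(1).round().tolist()); print(g[190:212,222:242].mean(0).round().tolist(),g[190:212,272:292].mean(0).round().tolist())
gr=cv2.inRange(im[y:y+h,x:x+w],(140,140,140),(255,255,255)); n,l,s,c=cv2.connectedComponentsWithStats(gr); c=c+[x,y]; print(s[:,4],c.round(1))
print(world(c[1:],34,K,T)[:,:2])
plan(550.1,341.6,112,75.2)
E
```

```text
[37.0, 37.0, 37.0, 36.0, 35.0, 35.0, 35.0, 35.0, 39.0, 52.0, 70.0, 82.0, 83.0, 80.0, 86.0, 100.0, 109.0, 112.0, 113.0, 115.0, 115.0, 114.0, 114.0, 114.0, 114.0] [121.0, 120.0, 120.0, 119.0, 118.0, 118.0, 119.0, 117.0, 109.0, 87.0, 54.0, 31.0, 25.0, 25.0, 25.0, 25.0, 25.0, 25.0, 25.0, 25.0]
[26.0, 26.0, 26.0, 26.0, 26.0, 26.0, 26.0, 26.0, 29.0, 46.0, 74.0, 99.0, 110.0, 112.0, 112.0, 111.0, 112.0, 112.0, 112.0, 112.0] [121.0, 123.0, 123.0, 123.0, 123.0, 123.0, 123.0, 116.0, 97.0, 69.0, 44.0, 32.0, 30.0, 31.0, 31.0, 31.0, 31.0, 32.0, 32.0, 32.0]
[3454  144  136  135] [[257.1 198.9]
 [257.  179.1]
 [256.5 200.9]
 [256.  221.7]]
[[554.46930887 359.02641224]
 [549.94617026 341.2589165 ]
 [545.4546481  323.74461203]]
at [551.5 346.4 223.5] yaw 76.95 F [-0.1 -0.2  0.5] w 1.002 t 13.35
shift [ -5.1  -0.3 111.5] turn [ 0.05 -0.06  1.75]
```

Emit:
carry_out --jaw '[0.9, 0.8, 0.75, 0.75, 0.75, 0.75, 0.75, 0.75, 0.75, 0.75]' --delta_pos '[[-2, 0, 20], [-5.4, -0.3, 50], [-5.4, -0.3, 80], [-5.4, -0.3, 100], [-5.4, -0.3, 108], [-5.4, -0.3, 111.5], [-5.4, -0.3, 111.5], [-5.4, -0.3, 111.5], [-5.4, -0.3, 111.5], [-5.4, -0.3, 111.5]]' --rotation '[[0, 0, 1.4], [0, 0, 1.4], [0, 0, 1.4], [0, 0, 1.4], [0, 0, 1.4], [0, 0, 1.4], [0, 0, 1.4], [0, 0, 1.4], [0, 0, 1.4], [0, 0, 1.4]]'

```text
time_s: 14.18
tool_pos: [550.3, 341.5, 112.6]
ee_rot: [0.0, 0.79, 0.613, 0.001]
wrist_force: [-0.9, 0.3, -0.5]
width: 0.754
finger_force: 0.0
```

Emit:
carry_out --jaw '[0.3, 0.3, 0.3, 0.3, 0.3, 0.3, 0.3]' --delta_pos '[[0, 0, 0], [0, 0, 0], [0, 0, 0], [0, 0, 0], [0, 0, 0], [0, 0, 0], [0, 0, 0]]' --rotation '[[0, 0, 0], [0, 0, 0], [0, 0, 0], [0, 0, 0], [0, 0, 0], [0, 0, 0], [0, 0, 0]]'

```text
time_s: 14.77
tool_pos: [549.6, 341.0, 111.1]
ee_rot: [0.0, 0.79, 0.613, -0.0]
wrist_force: [-0.1, -0.2, 0.6]
width: 0.429
finger_force: 30.0
```

```bash
python3 -c "
from h import *
plan(550,341.3,172,75.5)"
```

```text
at [549.6 341.  111.1] yaw 75.56 F [-0.1 -0.2  0.6] w 0.429 t 14.7667
shift [  0.4   0.3 -60.9] turn [0.   0.01 0.06]
```

Emit:
carry_out --jaw '[0.3, 0.3, 0.3, 0.3, 0.3, 0.3, 0.3, 0.3, 0.3, 0.3]' --delta_pos '[[0, 0, -10], [0, 0, -30], [0, 0, -60], [0, 0, -90], [-20, 2, -100], [-50, 5, -100], [-85, 10, -100], [-120, 15, -100], [-155, 20, -100], [-190, 25, -100]]' --rotation '[[0, 0, 0], [0, 0, 0], [0, 0, 0], [0, 0, 0], [0, 0, 0], [0, 0, -1], [0, 0, -2], [0, 0, -3], [0, 0, -4], [0, 0, -5]]'

```text
time_s: 15.6
tool_pos: [525.9, 149.2, 211.6]
ee_rot: [0.0, 0.762, 0.647, 0.0]
wrist_force: [0.7, -0.4, -0.6]
width: 0.434
finger_force: 30.0
```

```bash
python3 -c "
from h import *
plan(566,-52.4,200,82.1)"
```

```text
at [525.9 149.2 211.6] yaw 80.64 F [ 0.7 -0.4 -0.6] w 0.434 t 15.6
shift [-192.4   72.4   11.7] turn [ 0.02  0.01 -1.46]
```

Emit:
carry_out --jaw '[0.3, 0.3, 0.3, 0.3, 0.3, 0.3, 0.3, 0.3, 0.3, 0.3]' --delta_pos '[[-35, 13, 0], [-70, 26, 0], [-105, 40, 0], [-140, 53, 0], [-170, 65, 5], [-192, 72, 12], [-192, 72, 12], [-192, 72, 12], [-192, 72, 12], [-192, 72, 12]]' --rotation '[[0, 0, 0], [0, 0, 0], [0, 0, -1], [0, 0, -1.5], [0, 0, -1.5], [0, 0, -1.5], [0, 0, -1.5], [0, 0, -1.5], [0, 0, -1.5], [0, 0, -1.5]]'

```text
time_s: 16.43
tool_pos: [566.0, -48.6, 199.6]
ee_rot: [-0.0, 0.753, 0.657, 0.0]
wrist_force: [-0.6, 0.8, -0.4]
width: 0.435
finger_force: 30.0
```

Emit:
carry_out --jaw '[0.3, 0.3]' --delta_pos '[[0, 0, 0], [0, 0, 0]]' --rotation '[[0, 0, 0], [0, 0, 0]]'

```text
time_s: 16.6
tool_pos: [566.0, -49.1, 199.4]
ee_rot: [0.0, 0.754, 0.657, 0.0]
wrist_force: [0.5, -0.8, -0.9]
width: 0.429
finger_force: 30.0
```

```bash
python3 - <<'E'
from h import *
im,K,T=shot("wrist"); cv2.imwrite("pics/w5.png",im)
plan(566,-52.4,162,82.1)
s=get_state(); t=s["tool_pos"]; r=R_wxyz(s["ee_rot"]).as_matrix()
# expected cassette top corners/wells in hand
P=[t+r@np.array(p) for p in ((30.4,-20,77.1),(30.4,20,77.1),(18.4,0,77.1),(.4,0,77.1))]
print(proj(P,K,T).round(1)); cv2.imwrite("pics/w5c.png",cv2.resize(im[100:384,110:400],None,fx=2,fy=2))
E
```

```text
at [566.1 -49.4 199.4] yaw 82.17 F [ 0.9  0.2 -0.9] w 0.429 t 16.65
shift [-3.   0.3 37.4] turn [ 0.02 -0.01  0.07]
[[214.7 195.5]
 [297.9 195.5]
 [256.3 219.1]
 [256.3 252.9]]
```

View pics/w5c.png

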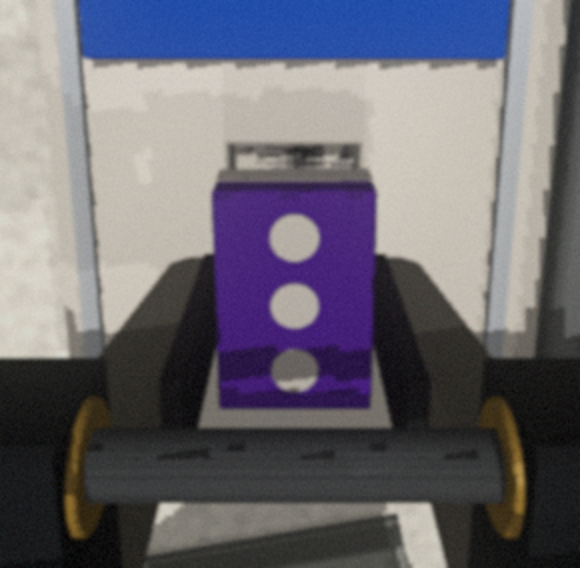

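The cassette is held squarely. Its wells at full-picture (257.5, 219) and (257.5, 253) match my prediction, and the recess's far edge shows at row 171, columns 224–290, centred on the cassette.

Emit:
carry_out --jaw '[0.3, 0.3, 0.3, 0.3, 0.3, 0.3, 0.3, 0.3]' --delta_pos '[[-3, 0, 10], [-3, 0, 22], [-3, 0, 32], [-3, 0, 37], [-3, 0, 37], [-3, 0, 37], [-3, 0, 37], [-3, 0, 37]]' --rotation '[[0, 0, 0], [0, 0, 0], [0, 0, 0], [0, 0, 0], [0, 0, 0], [0, 0, 0], [0, 0, 0], [0, 0, 0]]'

```text
time_s: 17.32
tool_pos: [565.9, -53.4, 162.5]
ee_rot: [0.0, 0.754, 0.657, 0.0]
wrist_force: [0.0, -0.5, -0.4]
width: 0.433
finger_force: 30.0
```

```bash
python3 - <<'E'
from h import *
im,K,T=shot("wrist"); cv2.imwrite("pics/w6.png",im)
plan(566,-52.4,162,82.1)
g=im[:,:,1].astype(float); print(g[120:185,245:270].mean(1).round().tolist())
r=np.array([566.05,-52.0,60]);yx=np.array([.137,.9905,0])
print(proj([r+32*yx, r+30*yx+[0,0,2.5],r+30*yx+[0,0,24.5]],K,T).round(1))
E
```

```text
at [565.9 -53.4 162.5] yaw 82.06 F [ 0.   1.1 -1. ] w 0.431 t 17.3667
shift [ 1.  -0.   0.5] turn [ 0.05  0.   -0.04]
[79.0, 79.0, 80.0, 80.0, 79.0, 75.0, 77.0, 96.0, 117.0, 133.0, 147.0, 165.0, 183.0, 193.0, 197.0, 196.0, 195.0, 196.0, 195.0, 196.0, 196.0, 195.0, 195.0, 196.0, 195.0, 196.0, 196.0, 195.0, 196.0, 197.0, 195.0, 195.0, 194.0, 195.0, 195.0, 195.0, 195.0, 194.0, 195.0, 195.0, 194.0, 192.0, 190.0, 186.0, 184.0, 182.0, 181.0, 181.0, 180.0, 179.0, 179.0, 180.0, 180.0, 180.0, 180.0, 178.0, 165.0, 131.0, 81.0, 55.0, 52.0, 52.0, 55.0, 67.0, 85.0]
[[256.  177.5]
 [256.  182.1]
 [255.9 192.6]]
```

Emit:
carry_out --jaw '[0.3, 0.3, 0.3, 0.3, 0.3, 0.3, 0.3]' --delta_pos '[[1, -0.3, 0], [1, -0.3, 2], [1, -0.3, 4], [1, -0.3, 6], [1, -0.3, 7], [1, -0.3, 7], [1, -0.3, 7]]' --rotation '[[0, 0, 0], [0, 0, 0], [0, 0, 0], [0, 0, 0], [0, 0, 0], [0, 0, 0], [0, 0, 0]]'

```text
time_s: 17.95
tool_pos: [565.3, -52.4, 154.9]
ee_rot: [-0.0, 0.754, 0.656, -0.0]
wrist_force: [0.4, 0.4, -1.0]
width: 0.43
finger_force: 30.0
```

Emit:
carry_out --jaw '[0.3, 0.3, 0.3, 0.3, 0.3]' --delta_pos '[[0, 0, 2], [0, 0, 4], [0, 0, 5.5], [0, 0, 5.5], [0, 0, 5.5]]' --rotation '[[0, 0, 0], [0, 0, 0], [0, 0, 0], [0, 0, 0], [0, 0, 0]]'

```text
time_s: 18.37
tool_pos: [564.5, -52.3, 148.9]
ee_rot: [-0.001, 0.754, 0.657, -0.001]
wrist_force: [-2.8, 0.8, -1.6]
width: 0.429
finger_force: 30.0
```

Emit:
carry_out --jaw '[0.55, 0.65, 0.65, 0.65, 0.65, 0.65, 0.3, 0, 0, 0]' --delta_pos '[[0, 0, 0], [0, 0, 0], [0, 0, 0], [0, 0, 0], [0, 0, -15], [0, 0, -35], [0, 0, -35], [0, 0, -35], [0, 0, -35], [0, 0, -35]]' --rotation '[[0, 0, 0], [0, 0, 0], [0, 0, 0], [0, 0, 0], [0, 0, 0], [0, 0, 0], [0, 0, 0], [0, 0, 0], [0, 0, 0], [0, 0, 0]]'

```text
time_s: 19.2
tool_pos: [565.0, -52.5, 183.7]
ee_rot: [-0.0, 0.754, 0.656, -0.0]
wrist_force: [1.0, 0.1, 0.3]
width: 0.386
finger_force: 0.0
```

Emit:
carry_out --jaw '[0, 0, 0, 0]' --delta_pos '[[0, 0, 0], [0, 0, 0], [0, 0, 0], [0, 0, 0]]' --rotation '[[0, 0, 0], [0, 0, 0], [0, 0, 0], [0, 0, 0]]'

```text
time_s: 19.53
tool_pos: [565.3, -52.3, 184.3]
ee_rot: [-0.0, 0.754, 0.657, -0.0]
wrist_force: [1.2, -0.9, 0.3]
width: 0.093
finger_force: 0.0
```

```bash
python3 - <<'E'
from h import *
im,K,T=shot("wrist"); cv2.imwrite("pics/w7.png",cv2.resize(im[60:384,110:400],None,fx=1.8,fy=1.8))
plan(566,-52.4,160,82.1)
E
```

```text
at [565.4 -52.3 184.4] yaw 82.07 F [ 0.5 -0.  -0.3] w 0.046 t 19.5833
shift [ 0.   0.7 24.4] turn [-0.02 -0.   -0.03]
```

View pics/w7.png

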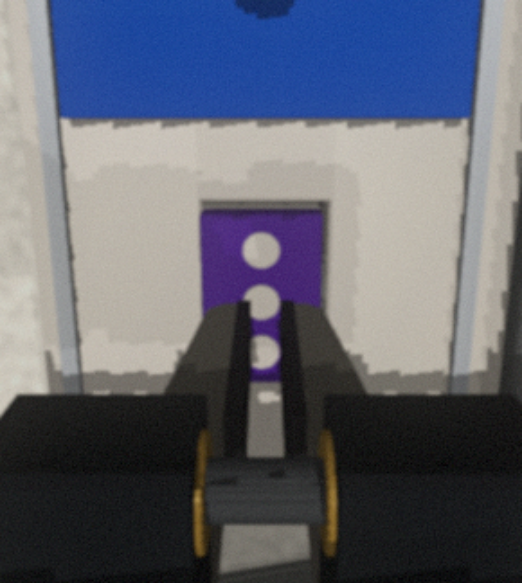

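The cassette sits squarely inside the recess mouth (crop columns 202–322). Now I press it down.

Emit:
carry_out --jaw '[0, 0, 0, 0, 0, 0, 0, 0, 0]' --delta_pos '[[0, 0.3, 5], [0, 0.3, 12], [0, 0.3, 19], [0, 0.3, 24], [0, 0.3, 27], [0, 0.3, 30], [0, 0.3, 32], [0, 0.3, 34], [0, 0.3, 35]]' --rotation '[[0, 0, 0], [0, 0, 0], [0, 0, 0], [0, 0, 0], [0, 0, 0], [0, 0, 0], [0, 0, 0], [0, 0, 0], [0, 0, 0]]'

```text
time_s: 20.33
tool_pos: [565.6, -52.3, 149.4]
ee_rot: [-0.0, 0.754, 0.657, -0.0]
wrist_force: [-1.2, -0.2, 1.2]
width: 0.007
finger_force: 0.8
```

Emit:
carry_out --jaw '[0, 0, 0]' --delta_pos '[[0, 0, 1], [0, 0, 1.5], [0, 0, 1.5]]' --rotation '[[0, 0, 0], [0, 0, 0], [0, 0, 0]]'

```text
time_s: 20.58
tool_pos: [565.7, -52.4, 148.6]
ee_rot: [0.0, 0.754, 0.656, -0.0]
wrist_force: [-2.3, -0.1, 5.6]
width: -0.001
finger_force: 2.4
```

Emit:
carry_out --jaw '[0, 0, 0, 0]' --delta_pos '[[0, 0, 1], [0, 0, 2], [0, 0, 2], [0, 0, 2]]' --rotation '[[0, 0, 0], [0, 0, 0], [0, 0, 0], [0, 0, 0]]'

```text
time_s: 20.92
tool_pos: [565.7, -52.2, 148.5]
ee_rot: [0.001, 0.754, 0.656, -0.001]
wrist_force: [-7.9, 0.2, 20.2]
width: 0.004
finger_force: 10.2
```

Emit:
carry_out --jaw '[0, 0, 0, 0]' --delta_pos '[[0, 0, 1], [0, 0, 1.5], [0, 0, 1.5], [0, 0, 1.5]]' --rotation '[[0, 0, 0], [0, 0, 0], [0, 0, 0], [0, 0, 0]]'

```text
time_s: 21.25
tool_pos: [565.7, -52.2, 148.4]
ee_rot: [0.001, 0.754, 0.656, -0.001]
wrist_force: [-12.0, -0.6, 31.5]
width: 0.008
finger_force: 16.0
```

Emit:
carry_out --jaw '[0, 0, 0, 0.3, 0.6, 0.6, 0.6, 0.6, 0.6, 0.6]' --delta_pos '[[0, 0, -10], [0, 0, -35], [0, 0, -60], [30, 0, -60], [65, 0, -60], [95, 0, -60], [111, 0, -60], [111, 0, -60], [111, 0, -60], [111, 0, -60]]' --rotation '[[0, 0, 0], [0, 0, 0], [0, 0, 0], [0, 0, 0], [0, 0, 0], [0, 0, 0], [0, 0, 0], [0, 0, 0], [0, 0, 0], [0, 0, 0]]'

```text
time_s: 22.08
tool_pos: [581.1, 56.2, 204.4]
ee_rot: [0.0, 0.755, 0.656, -0.0]
wrist_force: [0.5, 0.5, -0.5]
width: 0.49
finger_force: 0.0
```

```bash
python3 - <<'E'
from h import *
im,K,T=shot("wrist")
for col,z in (("yellow",91),):
    for c in blobs(im,col,60)[:1]:
        (x,y),s,a=rect(c,z,K,T); print(col,round(x,1),round(y,1),np.round(s),cv2.boundingRect(c))
plan(581,58.5,160.3,82.1)
E
```

```text
yellow 581.2 60.1 [26. 20.] (239, 201, 34, 41)
at [581.1  55.7 204.3] yaw 81.94 F [ 0.  -0.2 -0.8] w 0.534 t 22.1333
shift [ 2.8 -0.5 44. ] turn [-0.01  0.06 -0.16]
```

Emit:
carry_out --jaw '[0.6, 0.6, 0.6, 0.6, 0.1, 0.1, 0.1, 0.1, 0.1, 0.1]' --delta_pos '[[3, -0.3, 12], [3, -0.3, 28], [3, -0.3, 44], [3, -0.3, 44], [3, -0.3, 44], [3, -0.3, 44], [3, -0.3, 44], [3, -0.3, 44], [3, -0.3, 44], [3, -0.3, 44]]' --rotation '[[0, 0, 0], [0, 0, 0], [0, 0, 0], [0, 0, 0], [0, 0, 0], [0, 0, 0], [0, 0, 0], [0, 0, 0], [0, 0, 0], [0, 0, 0]]'

```text
time_s: 22.97
tool_pos: [581.0, 60.6, 161.2]
ee_rot: [0.0, 0.754, 0.656, -0.0]
wrist_force: [-2.5, -0.2, 3.5]
width: 0.23
finger_force: 30.0
```

Emit:
carry_out --jaw '[0.1, 0.1, 0.1, 0.1, 0.1, 0.1, 0.1, 0.1, 0.1, 0.1]' --delta_pos '[[0, 0, 0], [-3, 0, 0], [-8, 0, 0], [-16, 0, 0], [-25, 0, 0], [-35, 0, 0], [-45, 0, 0], [-52, 0, 0], [-55, 0, 0], [-55, 0, 0]]' --rotation '[[0, 0, 0], [0, 0, 0], [0, 0, 0], [0, 0, 0], [0, 0, 0], [0, 0, 0], [0, 0, 0], [0, 0, 0], [0, 0, 0], [0, 0, 0]]'

```text
time_s: 23.8
tool_pos: [573.3, 4.7, 161.1]
ee_rot: [0.0, 0.755, 0.656, -0.0]
wrist_force: [-3.2, -0.9, 7.6]
width: 0.228
finger_force: 30.0
```

Emit:
carry_out --jaw '[0.1, 0.1, 0.1, 0.1, 0.1, 0.1, 0.1, 0.1]' --delta_pos '[[-8, 0, 0], [-18, 0, 0], [-28, 0, 0], [-38, 0, 0], [-45, 0, 0], [-48, 0, 0], [-49, 0, 0], [-49, 0, 0]]' --rotation '[[0, 0, 0], [0, 0, 0], [0, 0, 0], [0, 0, 0], [0, 0, 0], [0, 0, 0], [0, 0, 0], [0, 0, 0]]'

```text
time_s: 24.47
tool_pos: [566.7, -43.5, 161.1]
ee_rot: [0.0, 0.755, 0.656, -0.0]
wrist_force: [-2.6, 0.5, 7.2]
width: 0.23
finger_force: 30.0
```

Emit:
carry_out --jaw '[0.1, 0.1, 0.1, 0.1, 0.1]' --delta_pos '[[-3, 0, 0], [-6, 0, 0], [-8, 0, 0], [-8, 0, 0], [-8, 0, 0]]' --rotation '[[0, 0, 0], [0, 0, 0], [0, 0, 0], [0, 0, 0], [0, 0, 0]]'

```text
time_s: 24.88
tool_pos: [565.9, -48.7, 161.2]
ee_rot: [-0.001, 0.754, 0.657, 0.001]
wrist_force: [-1.8, 5.5, 6.5]
width: 0.23
finger_force: 30.0
```

Emit:
carry_out --jaw '[0.1, 0.1, 0.5, 0.6, 0.6, 0.6, 0.6, 0.6, 0.6, 0.6]' --delta_pos '[[-2, 0, 0], [-2, 0, 0], [-2, 0, 0], [-2, 0, 0], [-2, 0, 0], [-2, 0, 0], [-2, 0, -20], [-2, 0, -50], [-2, 0, -85], [-2, 0, -120]]' --rotation '[[0, 0, 0], [0, 0, 0], [0, 0, 0], [0, 0, 0], [0, 0, 0], [0, 0, 0], [0, 0, 0], [0, 0, 0], [0, 0, 0], [0, 0, 0]]'

```text
time_s: 25.72
tool_pos: [564.9, -53.0, 281.3]
ee_rot: [-0.001, 0.755, 0.656, -0.001]
wrist_force: [1.5, -0.1, 0.1]
width: 0.602
finger_force: 0.0
```

Emit:
carry_out --jaw '[0.6, 0.6, 0.6, 0.6]' --delta_pos '[[-20, 0, -20], [-40, 0, -20], [-40, 0, -20], [-40, 0, -20]]' --rotation '[[0, 0, 0], [0, 0, 0], [0, 0, 0], [0, 0, 0]]'

```text
time_s: 26.05
tool_pos: [559.5, -93.6, 300.3]
ee_rot: [0.0, 0.755, 0.655, -0.0]
wrist_force: [0.3, 0.1, 0.7]
width: 0.598
finger_force: 0.0
```

```bash
python3 - <<'E'
from h import *
im,K,T=shot("wrist")
for col,z in (("yellow",91),("blue",67)):
    for c in blobs(im,col,60)[:1]:
        (x,y),s,a=rect(c,z,K,T); print(col,round(x,1),round(y,1),np.round(s),cv2.boundingRect(c))
t,K2,T2=shot("scene"); 
for col,z in (("orange",67),("amber",34)):
    for c in blobs(t,col,60)[:2]: print(col,np.round(rect(c,z,K2,T2)[0]))
cv2.imwrite("pics/end.png",np.hstack([im[:,100:430],t[100:310,120:400].repeat(1,0) if 0 else cv2.resize(t[100:310,120:400],(470,384))]))
E
```

```text
yellow 565.9 -51.2 [21. 19.] (246, 126, 23, 26)
blue 565.8 -52.1 [ 98. 129.] (183, 80, 148, 110)
orange [ 528. -271.]
orange [539. 270.]
amber [-135.  401.]
amber [  297. -1057.]
```

View pics/end.png

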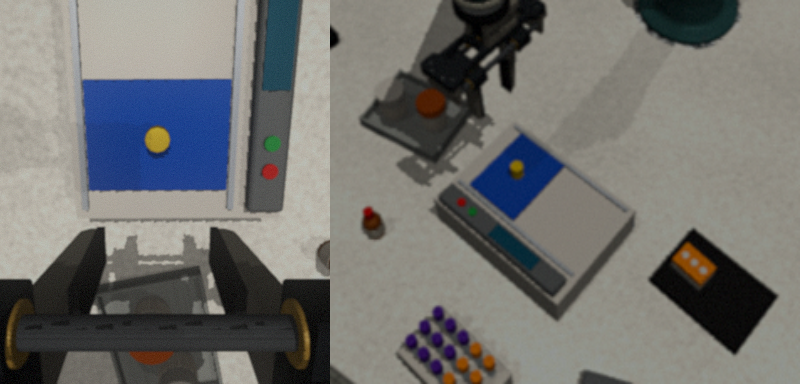

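The cover's centre (565.8, −52.1) matches the recess, so it is shut. Both cups stand in the tray and the amber cassette is on the pad.

```bash
python3 -c "
from station import *
print(close_job())"
```

```text
the job is handed in; nothing more can be done
None
```

The job is handed in, at about 26 s of the 72 s allowed: the orange-lidded cup stands upright in the tray, the purple cassette is pressed home in the recess (31.5 N, no further travel), the cover is fully shut, and the other cup and amber cassette were not touched.

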